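# Centre a hand mill's crank in its free play and lock it

### The arm

A 7-joint arm with a two-finger parallel gripper is mounted at the origin on a cart in front of the work surface, level with it; the furniture and walls round the work are solid. World frame = base frame: x ahead of the robot, y to its left, z up, the work surface at z = 0. Lengths are in m, angles in rad, forces in N, time in s.
With the tool pointing down it reaches from about 0.35 to 0.9 m from the base axis. Payload 8.1 kg.
Tool frame: the origin (TCP) lies midway between the tips of the shut fingers; the grasp point (between the pads) lies 19 mm behind it; z points along the fingers, y is the line along which they close (so a half turn about z gives the same grasp; the last joint's range is limited). The gripper opens to 92 mm and grips with 3 to 60 N. Pads are 19 mm wide; open, the fingers measure 130 mm over their backs; the gripper's body (75 mm by 190 mm) begins 47 mm behind the grasp point.
Start: joints at [1.12, 0.434, 0.025, 1.573, -0.012, 1.134, -0.075], TCP at [0.213, -0.588, 0.227] pointing down, gripper open.
Joint ranges: [-2.62, 2.62], [-0.44, 2.09], [-1.27, 1.32], [0.08, 2.57], [-1.32, 4.46], [0.12, 2], [-2.74, 2.74]. Speed limits (rad/s): [2.22, 2.22, 3.01, 3.01, 3.14, 3.14, 3.14].

### API

Orientations are given as a rotation vector (axis times angle).
In Python, from cell import observe, get_image, camera_model, sign_off, recognise, silhouettes gives the robot as it stands.
- The arm moves only by the tool apply_moves, never from a script. Its argument "motion" is a list of rows, each an object of numbers: "x", "y", "z": the shift along the world's x, y, z in cm; "yaw": the turn about the world's z in degrees; "hand": the opening, from -1 (shut) to 1 (fully open), so that 0 is half open. In form: [{"x": .., "y": .., "z": .., "yaw": .., "hand": ..}, ...]. A call has 1 to 10 rows; each row is the pose to reach, as a shift and turn from the pose commanded when the call began; what a row does not reach only later rows make up. A row lasts 1/8 s, in which the tool goes at most 62.5 mm and 10.7 degrees, less where a joint would pass 70% of its speed; a pose out of reach is approached as far as the arm can. A call with a gripper value outside its range is refused whole. The fingers move at their own pace and stop on an object; "newtons" is the grip in N (left out, the last holds). Time passes only in rows, so rows that repeat a pose let the fingers close. It gives the time, the measured TCP pose, the force, the opening and the grip force at its end, in the units of the state.
- observe(): the state, without advancing time (a new reading comes with each control period).
- get_image(name): name is "scene" or "side" or "wrist"; returns the picture (420x560x3 uint8, blue, green, red); there is no depth.
- camera_model(name): a dict with "camera_matrix" (3x3 intrinsics, pixels), "T" (4x4, takes a point from camera to world coordinates). Camera axes: x right, y up, looking along -z (the intrinsics and any distortion apply to the point x, -y, -z); pixel columns grow to the right and rows downward; lengths in m; the calibration is good to about 2 mm. A picture is of the moment at which its call begins: read the wrist's pose just before it. camera_model takes no time and is no camera call; for the wrist camera it gives the pose at the moment of the call.
- sign_off(): hands the job in; it is judged then, once.
Trained networks look in the newest picture that a camera, given by its name, has taken for a name from the list of things; names that differ only in an ending like _2 or _b are one class to them, and where a whole thing is asked for, a point or a joint stands for the part that bears it (a point fixed in the world has none). Each returns a list of dicts, best first, with "p" (0 to 1); they miss things now and then, are a little off and sometimes report something else, mostly with a low value. They report only what shows in the picture. A call takes as long as a camera call.
- recognise(query, camera): "rect" ([left, top, right, bottom] in pixels, round what is visible of it).
- silhouettes(query, camera): "mask" (420x560 bool, what is visible of it) and "rect" ([left, top, right, bottom] in pixels, round what is visible of it).
The state is a dict: "clock": time; "joints": joint angles; "dq": joint speeds; "joint_efforts": joint torques, N m; "position": TCP position; "ee_rot": TCP orientation; "force": force on the tool from outside, world axes, zero at the start; "ft_torque": the same for the moment, N m; "width": opening from 0.0 (shut) to 1.0 (fully open); "gripper_force": force on a finger pad.
Only numpy, scipy, OpenCV 4.12 (cv2) and the standard library are available. Lean on these libraries where they do the work, as an engineer would, in place of code of your own. Each camera call takes 0.05 s, during which the arm holds its last target. There are 200 camera calls.

### The job

Lock the hand mill's crank so that the mill can be put away. Rock the crank by its knob, gently, first anticlockwise (seen from above) until you feel it meet resistance, then clockwise until it meets resistance again, without forcing it at either end; then set it in the middle of that free play and push the black lock button on its top plate fully down: it only goes in near the middle, so do not force it. Leave the things standing around where they are.

Things in the scene. Friction and masses are not known exactly. Their poses are not given: they have to be found in the camera images.
- mill: the steel hand mill, a drum 84 mm high and 120 mm in diameter (foot 132 mm), fixed to the worktop. Origin: centre of its underside, on the vertical axis about which the crank turns; z up. The middle of the crank's free play is hidden: anywhere up to 0.4 rad either way from the mill's own -x direction.
- mill_crank: the crank: aluminium top plate (114 mm diameter, 10 mm thick, top 97 mm above the worktop) with a steel arm 20 mm wide that carries the knob. Origin on the mill's axis, 87 mm above the worktop; z up; the arm points along its own -x. Turns about the mill's axis, anticlockwise from above positive; 0.1 N m of friction (1.1 N at the knob) holds it where it is left. It starts off the middle of its play.
- mill_grip (a point): on the crank: a point on the axis of the dark wooden upright knob, 133 mm above the worktop, 88 mm from the mill's axis; the place to grip. The knob is round, 25 mm in diameter, from 105 to 157 mm above the worktop, and spins freely on its pin; the arm's end under it is 26 mm in diameter, top 104 mm above the worktop.
- mill_lock (a joint): how far the lock button is pushed down: 0 up (as it starts), 0.010 m fully down, at a stop. It is stiff (about 2 N), does not spring back and stays where it is left.
- mill_lock_top (a point): centre of the top of the round black lock button (20 mm diameter) on the crank's top plate, 38 mm from the mill's axis on the side opposite to the knob; 117 mm above the worktop when up, 107 mm when fully down, to be pushed straight down. It turns with the crank.
- mill_tooth_ccw: a tooth hidden in the drum, fixed to the crank (same origin and axes), that meets an inner spring at the anticlockwise end of the free play, 40 mm from the axis. The play is 0.2 to 0.5 rad to either side of its middle. Past an end the spring resists with 12 N m per rad, alike at both ends: 8 N at the knob overruns it by about 0.05 rad.
- mill_tooth_cw: the same for the clockwise end of the free play. The middle of the play lies half way between the two crank angles at which the same resistance is felt.
- tin: bystander: food tin, 75 mm diameter, 58 mm high. Origin: centre of the underside.
- jar: bystander: glass jar with dark lid, 61 mm diameter, 86 mm high. Origin: centre of the underside.
- mug: bystander: white mug, 78x116x97 mm with its handle. Origin: centre of the underside.
- mill_pin: the lock's 6 mm square pin, fixed under the button, hidden in the drum. Origin on the button's axis, level with the plate's top when up. It enters a hidden slot only if the crank is within about 0.055 rad of the middle of its free play (5 mm at the knob); otherwise it stops after 3 mm on a solid plate.

How it is judged:
By the outcome, as a careful person would: the job done as asked, in the order asked, and still so for the second after the job is handed in, with the robot touching nothing.
It also fails if it takes over 58 s, if anything falls off the work surface, if the arm or the gripper's body presses on something with over 40 N, if the wrist force passes 120 N, or if a joint passes its speed limit or range.

## Working session

There is one attempt and no reset: what is moved stays moved. The work goes in short steps, Python scripts to look and compute and a tool call to move; the robot and the scene stay as the last step left them, time stands still between calls to the robot, and variables do not carry over. Pictures are saved under pics/ and viewed, at most 10 in all, crops included, and the job is handed in when it is done.

Besides the shell and the picture viewer there is one more tool, called after "Emit:" as name(argument=value, ...), one argument or row to a line, values as JSON. apply_moves: Moves the arm, as the interface text tells. Its arguments: {"type":"object","properties":{"motion":{"type":"array","items":{"type":"object","properties":{"x":{"type":"number"},"y":{"type":"number"},"z":{"type":"number"},"yaw":{"type":"number"},"hand":{"type":"number"}}}},"newtons":{"type":"number"}},"required":["motion"]}

```bash
mkdir -p pics; cat > h.py <<'E'
import numpy as np, cv2
from cell import *
def ray(cam,u,v):
    m=camera_model(cam);K=np.array(m["camera_matrix"]);T=np.array(m["T"])
    d=np.linalg.inv(K)@[u,v,1];d=T[:3,:3]@[d[0],-d[1],-d[2]];return T[:3,3],d
def atz(cam,u,v,z):
    o,d=ray(cam,u,v);return (o+d*(z-o[2])/d[2])
def proj(cam,p):
    m=camera_model(cam);K=np.array(m["camera_matrix"]);T=np.array(m["T"])
    q=np.linalg.inv(T)@np.r_[p,1];q=K@[q[0],-q[1],-q[2]];return q[:2]/q[2]
E
python3 - <<'E'
from h import *
s=observe();print({k:np.round(v,3) for k,v in s.items()})
for c in("scene","side"):
    im=get_image(c);cv2.imwrite(f"pics/{c}0.png",im)
    print(c,np.round(camera_model(c)["T"],3).tolist(),camera_model(c).keys())
    for q in("mill","mill_crank","mill_grip","mill_lock_top","tin","jar","mug"):
        for r in silhouettes(q,c)[:2]:
            ys,xs=np.where(r["mask"]);print(c,q,round(r["p"],2),np.round(r["rect"]),xs.mean().round(1),ys.mean().round(1),len(xs))
E
```

```text
{'clock': np.float64(0.0), 'joints': array([ 1.12 ,  0.435,  0.025,  1.574, -0.012,  1.134, -0.075]), 'dq': array([ 0.   , -0.   ,  0.   ,  0.001, -0.   ,  0.   ,  0.   ]), 'joint_efforts': array([-0.0000e+00, -6.6785e+01,  9.8500e-01, -3.1446e+01, -6.0000e-02,
        4.3000e-02,  0.0000e+00]), 'position': array([ 0.213, -0.587,  0.226]), 'ee_rot': array([-3.093e+00, -5.430e-01,  1.000e-03]), 'force': array([-0.778,  0.738,  0.198]), 'ft_torque': array([-0.01 ,  0.012, -0.01 ]), 'gripper_force': np.float64(0.0), 'width': np.float64(0.997)}
scene [[-0.686, 0.526, -0.503, -0.087], [-0.728, -0.486, 0.484, 0.536], [0.01, 0.699, 0.715, 0.926], [0.0, 0.0, 0.0, 1.0]] dict_keys(['camera_matrix', 'T'])
scene mill 0.62 [322. 148. 394. 207.] 349.9 174.3 2970
scene mill_crank 0.98 [326. 147. 388. 178.] 354.7 161.7 1520
scene mill_grip 0.68 [326. 145. 392. 180.] 355.2 161.5 1497
scene tin 0.91 [273. 216. 304. 261.] 289.7 238.3 1147
scene jar 0.67 [234. 246. 265. 293.] 250.1 267.3 1193
scene mug 0.86 [173. 272. 214. 335.] 193.2 299.9 2090
side [[-0.999, -0.035, 0.02, 0.531], [0.037, -0.613, 0.789, 1.006], [-0.015, 0.789, 0.614, 0.885], [0.0, 0.0, 0.0, 1.0]] dict_keys(['camera_matrix', 'T'])
side mill 0.65 [259. 133. 309. 192.] 283.3 165.9 1917
side mill_crank 0.74 [264. 133. 310. 164.] 285.5 152.6 857
side mill_crank 0.26 [259. 130. 308. 192.] 283.6 165.8 1883
side mill_grip 0.74 [261. 126. 310. 164.] 285.8 152.6 843
side tin 0.94 [287. 205. 317. 238.] 299.7 220.0 687
side jar 0.59 [297. 232. 322. 269.] 308.6 248.0 798
side mug 0.6 [292. 264. 340. 319.] 310.2 291.2 1843
```

```bash
python3 - <<'E'
from h import *
a=cv2.imread("pics/scene0.png")[125:225,290:420];b=cv2.imread("pics/side0.png")[110:210,230:360]
a=cv2.resize(a,None,fx=4.6,fy=4.6,interpolation=cv2.INTER_CUBIC);b=cv2.resize(b,None,fx=3,fy=3,interpolation=cv2.INTER_CUBIC)
cv2.imwrite("pics/a.png",a);cv2.imwrite("pics/b.png",cv2.resize(b,(598,460)))
E
```

```text
(no output)
```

View pics/a.png

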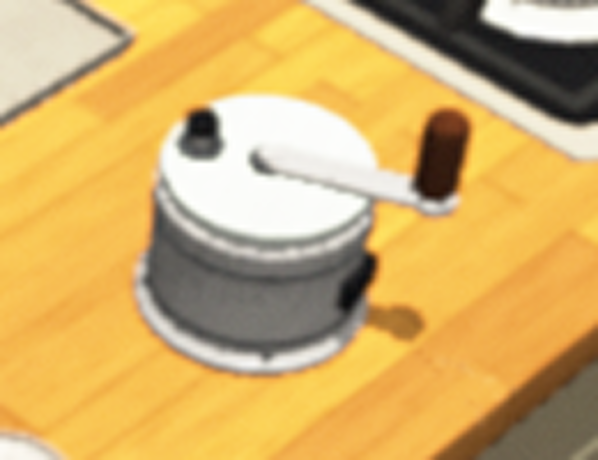

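View pics/b.png

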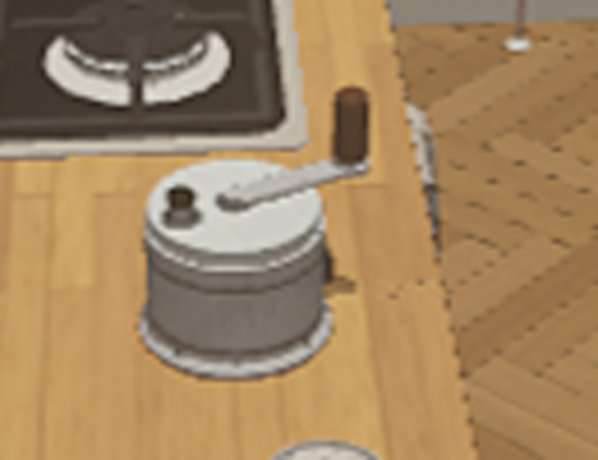

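View pics/scene0.png

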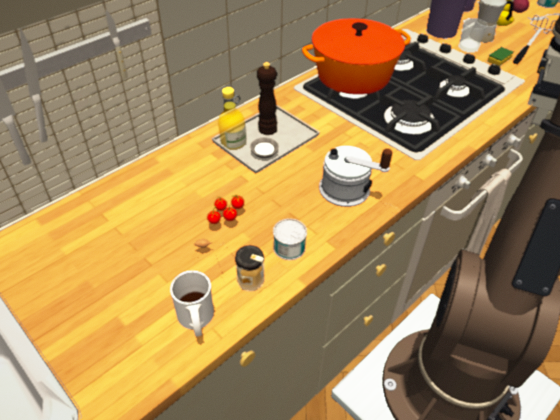

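The crops show the knob's middle at about scene (386,159) and side (306,137). The button top is at scene (334,150) and side (269,152). The knob faces the robot and the button is on the far side.

```bash
python3 - <<'E'
from h import *
P={"knob":((386.3,158.7),(306.3,137.2),.131),"btn":((334.1,150),(269.3,152),.117),"piv":((347,159.3),(280.4,153.9),.1)}
for k,(a,b,z) in P.items():
    pa,pb=atz("scene",*a,z),atz("side",*b,z)
    A=[];B=[]
    for c,uv in(("scene",a),("side",b)):
        o,d=ray(c,*uv);d/=np.linalg.norm(d);M=np.eye(3)-np.outer(d,d);A.append(M);B.append(M@o)
    print(k,pa.round(4),pb.round(4),np.linalg.solve(sum(A),sum(B)).round(4))
# plate: mask colour white ellipse fit of the drum foot via mill mask rect checks
for q in("tin","jar","mug"):
    pass
print(atz("scene",290,256,0).round(3))
print(np.degrees(np.arctan2(0,1)))
E
```

```text
knob [ 0.4079 -0.3014  0.131 ] [ 0.409  -0.2969  0.131 ] [ 0.4088 -0.3031  0.1283]
btn [ 0.5234 -0.2481  0.117 ] [ 0.5222 -0.242   0.117 ] [ 0.5229 -0.2476  0.1154]
piv [ 0.491  -0.2614  0.1   ] [ 0.4892 -0.2568  0.1   ] [ 0.4897 -0.2598  0.0997]
[ 0.426 -0.007  0.   ]
0.0
```

Emit:
apply_moves(
  motion=[
    {"x": 5,"y": 7.2,"yaw": 5},
    {"x": 10,"y": 14.4,"yaw": 5},
    {"x": 15,"y": 21.6,"yaw": 5},
    {"x": 19.6,"y": 28.6,"yaw": 5},
    {"x": 19.6,"y": 28.6,"yaw": 5},
    {"x": 19.6,"y": 28.6,"yaw": 5},
  ],
)

```text
schema error: expected keys x, y, z, yaw, hand
```

```bash
python3 - <<'E'
from h import *
s=observe();print(s["clock"],s["position"].round(4),s["ee_rot"].round(3),s["force"].round(2))
im=get_image("wrist");cv2.imwrite("pics/w1.png",im)
for n,p in dict(knobtop=[.4085,-.301,.157],btn=[.523,-.247,.117],ax=[.4885,-.2634,.1]).items(): print(n,proj("wrist",p).round(1))
for q in("mill_grip","mill_lock_top"):
    for r in recognise(q,"wrist")[:2]: print(q,r)
E
```

```text
0.8 [ 0.213  -0.5876  0.2267] [-3.094 -0.544  0.   ] [-0.85 -0.88 -0.01]
knobtop [-110.8 -292.1]
btn [-127.4 -536.1]
ax [ -63.4 -377.8]
```

View pics/w1.png

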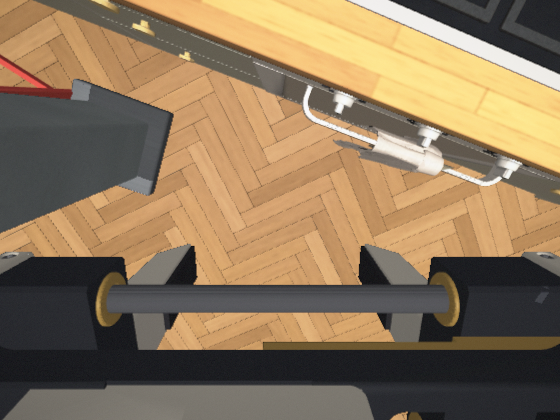

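The move was refused because every row needs all five keys, so the wrist picture only shows the floor and the oven handle. I'll resend it with complete rows.

Emit:
apply_moves(
  motion=[
    {"x": 5,"y": 7.2,"z": 0,"yaw": 5,"hand": 1},
    {"x": 10,"y": 14.4,"z": 0,"yaw": 5,"hand": 1},
    {"x": 15,"y": 21.6,"z": 0,"yaw": 5,"hand": 1},
    {"x": 19.6,"y": 28.6,"z": 0,"yaw": 5,"hand": 1},
    {"x": 19.6,"y": 28.6,"z": 0,"yaw": 5,"hand": 1},
    {"x": 19.6,"y": 28.6,"z": 0,"yaw": 5,"hand": 1},
    {"x": 19.6,"y": 28.6,"z": 0,"yaw": 5,"hand": 1},
  ],
)

```text
clock: 1.82
position: [0.4109, -0.2988, 0.227]
ee_rot: [-3.065, -0.686, -0.002]
force: [-0.7, -0.7, -0.1]
width: 1.002
gripper_force: 0.0
```

```bash
python3 - <<'E'
from h import *
s=observe();print(s["clock"],s["position"].round(4),s["ee_rot"].round(3),s["force"].round(2))
im=get_image("wrist");cv2.imwrite("pics/w2.png",im)
for n,p in dict(knobtop=[.4085,-.301,.157],btn=[.523,-.247,.117],ax=[.4885,-.2634,.1]).items(): print(n,proj("wrist",p).round(1))
for q in("mill_grip","mill_lock_top"):
    for r in recognise(q,"wrist")[:2]: print(q,r)
E
```

```text
1.825 [ 0.4109 -0.2988  0.227 ] [-3.065e+00 -6.860e-01 -2.000e-03] [-0.66 -0.71 -0.11]
knobtop [278.4 223.3]
btn [278.   54.8]
ax [278.2 106.7]
mill_grip {'rect': [217.2, 35.3, 345.2, 234.6], 'p': 0.61}
mill_lock_top {'rect': [266.0, 42.8, 290.8, 70.9], 'p': 0.83}
```

View pics/w2.png

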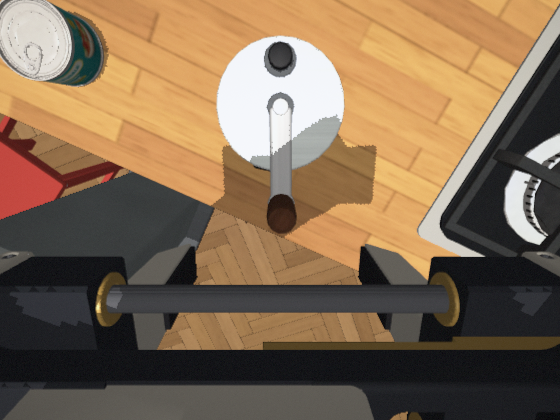

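The wrist view shows the arm pointing straight down the picture: knob top at about (281,220), axis at (280,104) and button at (281,53). That agrees with the triangulation to within 2 mm, so I'll descend.

Emit:
apply_moves(
  motion=[
    {"x": 0,"y": 0,"z": -5,"yaw": 0,"hand": 0.2},
    {"x": 0,"y": 0,"z": -9,"yaw": 0,"hand": 0},
    {"x": 0,"y": 0,"z": -11.3,"yaw": 0,"hand": -0.1},
    {"x": 0,"y": 0,"z": -11.3,"yaw": 0,"hand": -0.1},
    {"x": 0,"y": 0,"z": -11.3,"yaw": 0,"hand": -0.1},
    {"x": 0,"y": 0,"z": -11.3,"yaw": 0,"hand": -0.1},
  ],
)

```text
clock: 2.72
position: [0.4095, -0.3024, 0.115]
ee_rot: [3.066, 0.676, 0.002]
force: [0.8, 0.4, 0.8]
width: 0.456
gripper_force: 0.0
```

Emit:
apply_moves(
  motion=[
    {"x": 0,"y": 0,"z": 0,"yaw": 0,"hand": -0.6},
    {"x": 0,"y": 0,"z": 0,"yaw": 0,"hand": -0.6},
    {"x": 0,"y": 0,"z": 0,"yaw": 0,"hand": -0.6},
    {"x": 0,"y": 0,"z": 0,"yaw": 0,"hand": -0.6},
    {"x": 0,"y": 0,"z": 0,"yaw": 0,"hand": -0.6},
  ],
  newtons=15,
)

```text
clock: 3.35
position: [0.4092, -0.3018, 0.114]
ee_rot: [3.067, 0.678, 0.001]
force: [-1.3, -1.0, 5.8]
width: 0.265
gripper_force: 15.0
```

```bash
cat >> h.py <<'E'
AX=np.array([.489,-.265])
def st():
    s=observe();d=s["position"][:2]-AX;th=np.arctan2(-d[1],-d[0]);t=np.array([np.sin(th),-np.cos(th)])
    F=s["force"];print("t%.2f"%s["clock"],s["position"].round(4),"r%.4f th%.4f"%(np.hypot(*d),th),"F",F.round(2),"tan(ccw+) %.2f rad %.2f"%(F[:2]@t,F[:2]@[-np.cos(th),-np.sin(th)]),"w%.3f g%.1f"%(s["width"],s["gripper_force"]))
    return s,th
E
python3 - <<'E'
from h import *
s,th=st()
th=.44
R=.088
for d in range(0,44,3):
    a=d/100; v=-R*np.array([np.cos(th+a)-np.cos(th),np.sin(th+a)-np.sin(th)])*100
    b=-a; w=-R*np.array([np.cos(th+b)-np.cos(th),np.sin(th+b)-np.sin(th)])*100
    print(a,v.round(2),w.round(2))
E
```

```text
t3.35 [ 0.4092 -0.3018  0.114 ] r0.0879 th0.4326 F [-1.34 -1.    5.83] tan(ccw+) 0.34 rad 1.64 w0.265 g15.0
0.0 [-0. -0.] [-0. -0.]
0.03 [ 0.12 -0.24] [-0.11  0.24]
0.06 [ 0.24 -0.47] [-0.21  0.48]
0.09 [ 0.37 -0.7 ] [-0.3   0.73]
0.12 [ 0.51 -0.93] [-0.39  0.98]
0.15 [ 0.65 -1.15] [-0.47  1.23]
0.18 [ 0.8  -1.36] [-0.54  1.49]
0.21 [ 0.96 -1.58] [-0.61  1.74]
0.24 [ 1.12 -1.79] [-0.66  2.  ]
0.27 [ 1.29 -1.99] [-0.71  2.26]
0.3 [ 1.46 -2.19] [-0.75  2.52]
0.33 [ 1.64 -2.38] [-0.78  2.78]
0.36 [ 1.83 -2.56] [-0.81  3.05]
0.39 [ 2.02 -2.75] [-0.83  3.31]
0.42 [ 2.22 -2.92] [-0.84  3.57]
```

Emit:
apply_moves(
  motion=[
    {"x": 0.1,"y": -0.2,"z": 0,"yaw": 0,"hand": -0.6},
    {"x": 0.2,"y": -0.39,"z": 0,"yaw": 0,"hand": -0.6},
    {"x": 0.2,"y": -0.39,"z": 0,"yaw": 0,"hand": -0.6},
  ],
)

```text
clock: 3.72
position: [0.4112, -0.3057, 0.114]
ee_rot: [3.067, 0.678, 0.0]
force: [-0.7, 0.2, 5.3]
width: 0.267
gripper_force: 15.0
```

```bash
python3 -c "
from h import *
st()"
```

```text
t3.73 [ 0.4112 -0.3057  0.114 ] r0.0878 th0.4822 F [-0.67  0.19  5.34] tan(ccw+) -0.47 rad 0.50 w0.267 g15.0
```

Emit:
apply_moves(
  motion=[
    {"x": 0.1,"y": -0.19,"z": 0,"yaw": 0,"hand": -0.6},
    {"x": 0.21,"y": -0.38,"z": 0,"yaw": 0,"hand": -0.6},
    {"x": 0.21,"y": -0.38,"z": 0,"yaw": 0,"hand": -0.6},
  ],
)

```text
clock: 4.1
position: [0.4133, -0.3095, 0.1141]
ee_rot: [3.067, 0.678, 0.001]
force: [-1.9, 0.2, 4.9]
width: 0.268
gripper_force: 15.0
```

```bash
python3 -c "
from h import *
st()"
```

```text
t4.10 [ 0.4133 -0.3095  0.1141] r0.0878 th0.5320 F [-1.91  0.18  4.91] tan(ccw+) -1.13 rad 1.56 w0.268 g15.0
```

Emit:
apply_moves(
  motion=[
    {"x": 0.11,"y": -0.19,"z": 0,"yaw": 0,"hand": -0.6},
    {"x": 0.23,"y": -0.37,"z": 0,"yaw": 0,"hand": -0.6},
    {"x": 0.23,"y": -0.37,"z": 0,"yaw": 0,"hand": -0.6},
  ],
)

```text
clock: 4.47
position: [0.4156, -0.3133, 0.114]
ee_rot: [3.067, 0.678, 0.001]
force: [-1.4, 0.4, 6.3]
width: 0.268
gripper_force: 15.0
```

```bash
python3 -c "
from h import *
st()"
```

```text
t4.47 [ 0.4156 -0.3133  0.114 ] r0.0878 th0.5819 F [-1.42  0.37  6.33] tan(ccw+) -1.09 rad 0.99 w0.268 g15.0
```

Emit:
apply_moves(
  motion=[
    {"x": 0.12,"y": -0.18,"z": 0,"yaw": 0,"hand": -0.6},
    {"x": 0.25,"y": -0.36,"z": 0,"yaw": 0,"hand": -0.6},
    {"x": 0.25,"y": -0.36,"z": 0,"yaw": 0,"hand": -0.6},
  ],
)

```text
clock: 4.85
position: [0.418, -0.3167, 0.114]
ee_rot: [3.067, 0.678, 0.0]
force: [-0.7, 0.4, 6.5]
width: 0.268
gripper_force: 15.0
```

```bash
python3 -c "
from h import *
st()"
```

```text
t4.85 [ 0.418  -0.3167  0.114 ] r0.0878 th0.6297 F [-0.74  0.41  6.46] tan(ccw+) -0.77 rad 0.36 w0.268 g15.0
```

Emit:
apply_moves(
  motion=[
    {"x": 0.13,"y": -0.18,"z": 0,"yaw": 0,"hand": -0.6},
    {"x": 0.27,"y": -0.35,"z": 0,"yaw": 0,"hand": -0.6},
    {"x": 0.27,"y": -0.35,"z": 0,"yaw": 0,"hand": -0.6},
  ],
)

```text
clock: 5.22
position: [0.4201, -0.3195, 0.1139]
ee_rot: [-3.066, -0.678, 0.001]
force: [-3.3, 3.0, 9.4]
width: 0.269
gripper_force: 15.0
```

```bash
python3 -c "
from h import *
st()"
```

```text
t5.22 [ 0.4201 -0.3195  0.1139] r0.0878 th0.6688 F [-3.27  3.01  9.44] tan(ccw+) -4.39 rad 0.70 w0.269 g15.0
```

Emit:
apply_moves(
  motion=[
    {"x": 0.08,"y": -0.1,"z": 0,"yaw": 0,"hand": -0.6},
    {"x": 0.08,"y": -0.1,"z": 0,"yaw": 0,"hand": -0.6},
  ],
)

```text
clock: 5.48
position: [0.4206, -0.3201, 0.1139]
ee_rot: [-3.066, -0.678, 0.002]
force: [-4.0, 3.8, 10.8]
width: 0.267
gripper_force: 15.0
```

```bash
cat >> h.py <<'E'
def avg(n=8):
    L=[]
    for i in range(n):
        s=observe();L.append(np.r_[s["position"],s["force"]]);get_image("wrist")
    L=np.array(L);m=L.mean(0);d=m[:2]-AX;th=np.arctan2(-d[1],-d[0]);F=m[3:]
    print("t%.2f"%s["clock"],m.round(4),"th%.4f"%th,"tan %.2f"%(F[0]*np.sin(th)-F[1]*np.cos(th)),"std",L.std(0).round(4))
E
python3 -c "
from h import *
avg()"
```

```text
t5.83 [ 0.4206 -0.3201  0.1139 -4.3472  3.7522 10.6773] th0.6783 tan -5.65 std [0.     0.     0.     0.485  0.1659 0.3343]
```

Emit:
apply_moves(
  motion=[
    {"x": -0.25,"y": 0.32,"z": 0,"yaw": 0,"hand": -0.6},
    {"x": -0.51,"y": 0.67,"z": 0,"yaw": 0,"hand": -0.6},
    {"x": -0.75,"y": 1.04,"z": 0,"yaw": 0,"hand": -0.6},
    {"x": -0.97,"y": 1.42,"z": 0,"yaw": 0,"hand": -0.6},
    {"x": -1.17,"y": 1.81,"z": 0,"yaw": 0,"hand": -0.6},
    {"x": -1.35,"y": 2.21,"z": 0,"yaw": 0,"hand": -0.6},
    {"x": -1.51,"y": 2.62,"z": 0,"yaw": 0,"hand": -0.6},
    {"x": -1.7,"y": 3.2,"z": 0,"yaw": 0,"hand": -0.6},
    {"x": -1.7,"y": 3.2,"z": 0,"yaw": 0,"hand": -0.6},
  ],
)

```text
clock: 7.0
position: [0.4043, -0.2886, 0.114]
ee_rot: [-3.067, -0.679, 0.0]
force: [-1.5, 0.8, 6.8]
width: 0.267
gripper_force: 15.0
```

```bash
python3 -c "
from h import *
st()
for t in np.arange(.28,-.46,-.05):
    a=AX-.0878*np.array([np.cos(t),np.sin(t)]);b=AX-.0878*np.array([np.cos(t-.05),np.sin(t-.05)]);print(t.round(2),((b-a)*100).round(2))"
```

```text
t7.00 [ 0.4043 -0.2886  0.114 ] r0.0879 th0.2712 F [-1.47  0.82  6.77] tan(ccw+) -1.18 rad 1.20 w0.267 g15.0
0.28 [-0.11  0.42]
0.23 [-0.09  0.43]
0.18 [-0.07  0.43]
0.13 [-0.05  0.44]
0.08 [-0.02  0.44]
0.03 [-0.    0.44]
-0.02 [0.02 0.44]
-0.07 [0.04 0.44]
-0.12 [0.06 0.43]
-0.17 [0.09 0.43]
-0.22 [0.11 0.43]
-0.27 [0.13 0.42]
-0.32 [0.15 0.41]
-0.37 [0.17 0.41]
-0.42 [0.19 0.4 ]
```

Emit:
apply_moves(
  motion=[
    {"x": -0.06,"y": 0.21,"z": 0,"yaw": 0,"hand": -0.6},
    {"x": -0.11,"y": 0.42,"z": 0,"yaw": 0,"hand": -0.6},
    {"x": -0.11,"y": 0.42,"z": 0,"yaw": 0,"hand": -0.6},
  ],
)

```text
clock: 7.38
position: [0.4033, -0.2848, 0.114]
ee_rot: [3.067, 0.678, 0.0]
force: [-1.3, -0.2, 6.9]
width: 0.267
gripper_force: 15.0
```

```bash
python3 -c "
from h import *
st()"
```

```text
t7.38 [ 0.4033 -0.2848  0.114 ] r0.0879 th0.2272 F [-1.3  -0.24  6.88] tan(ccw+) -0.06 rad 1.32 w0.267 g15.0
```

Emit:
apply_moves(
  motion=[
    {"x": -0.04,"y": 0.21,"z": 0,"yaw": 0,"hand": -0.6},
    {"x": -0.09,"y": 0.43,"z": 0,"yaw": 0,"hand": -0.6},
    {"x": -0.09,"y": 0.43,"z": 0,"yaw": 0,"hand": -0.6},
  ],
)

```text
clock: 7.75
position: [0.4024, -0.2805, 0.114]
ee_rot: [3.067, 0.678, 0.0]
force: [-0.0, 0.0, 6.8]
width: 0.265
gripper_force: 15.0
```

```bash
python3 -c "
from h import *
st()"
```

```text
t7.75 [ 0.4024 -0.2805  0.114 ] r0.0880 th0.1776 F [-0.04  0.01  6.77] tan(ccw+) -0.01 rad 0.04 w0.265 g15.0
```

Emit:
apply_moves(
  motion=[
    {"x": -0.03,"y": 0.21,"z": 0,"yaw": 0,"hand": -0.6},
    {"x": -0.07,"y": 0.43,"z": 0,"yaw": 0,"hand": -0.6},
    {"x": -0.07,"y": 0.43,"z": 0,"yaw": 0,"hand": -0.6},
  ],
)

```text
clock: 8.12
position: [0.4017, -0.2762, 0.114]
ee_rot: [3.067, 0.678, 0.0]
force: [0.3, 0.2, 7.1]
width: 0.267
gripper_force: 15.0
```

```bash
python3 -c "
from h import *
st()"
```

```text
t8.12 [ 0.4017 -0.2762  0.114 ] r0.0880 th0.1276 F [0.34 0.23 7.13] tan(ccw+) -0.18 rad -0.36 w0.267 g15.0
```

Emit:
apply_moves(
  motion=[
    {"x": -0.02,"y": 0.22,"z": 0,"yaw": 0,"hand": -0.6},
    {"x": -0.05,"y": 0.44,"z": 0,"yaw": 0,"hand": -0.6},
    {"x": -0.05,"y": 0.44,"z": 0,"yaw": 0,"hand": -0.6},
  ],
)

```text
clock: 8.5
position: [0.4013, -0.2718, 0.114]
ee_rot: [3.067, 0.678, 0.0]
force: [-0.8, -0.8, 7.9]
width: 0.269
gripper_force: 15.0
```

```bash
python3 -c "
from h import *
st()"
```

```text
t8.50 [ 0.4013 -0.2718  0.114 ] r0.0880 th0.0771 F [-0.83 -0.82  7.89] tan(ccw+) 0.75 rad 0.89 w0.269 g15.0
```

Emit:
apply_moves(
  motion=[
    {"x": -0.01,"y": 0.22,"z": 0,"yaw": 0,"hand": -0.6},
    {"x": -0.02,"y": 0.44,"z": 0,"yaw": 0,"hand": -0.6},
    {"x": -0.02,"y": 0.44,"z": 0,"yaw": 0,"hand": -0.6},
  ],
)

```text
clock: 8.88
position: [0.4011, -0.2676, 0.114]
ee_rot: [3.067, 0.678, 0.0]
force: [-0.1, -0.7, 5.6]
width: 0.269
gripper_force: 15.0
```

```bash
python3 -c "
from h import *
st()"
```

```text
t8.88 [ 0.4011 -0.2676  0.114 ] r0.0880 th0.0297 F [-0.14 -0.75  5.58] tan(ccw+) 0.74 rad 0.17 w0.269 g15.0
```

Emit:
apply_moves(
  motion=[
    {"x": 0,"y": 0.22,"z": 0,"yaw": 0,"hand": -0.6},
    {"x": 0,"y": 0.44,"z": 0,"yaw": 0,"hand": -0.6},
    {"x": 0,"y": 0.44,"z": 0,"yaw": 0,"hand": -0.6},
  ],
)

```text
clock: 9.25
position: [0.401, -0.2642, 0.114]
ee_rot: [3.066, 0.676, 0.0]
force: [0.2, -4.6, 5.9]
width: 0.268
gripper_force: 15.0
```

```bash
python3 -c "
from h import *
st()"
```

```text
t9.25 [ 0.401  -0.2642  0.114 ] r0.0880 th-0.0096 F [ 0.17 -4.6   5.93] tan(ccw+) 4.60 rad -0.22 w0.268 g15.0
```

Resistance felt at the clockwise end. I'll average here and add a slight extra nudge so the force matches the other end.

Emit:
apply_moves(
  motion=[
    {"x": 0,"y": 0.11,"z": 0,"yaw": 0,"hand": -0.6},
    {"x": 0,"y": 0.11,"z": 0,"yaw": 0,"hand": -0.6},
  ],
)

```text
clock: 9.5
position: [0.401, -0.2634, 0.114]
ee_rot: [3.066, 0.676, 0.0]
force: [-0.7, -5.9, 4.3]
width: 0.27
gripper_force: 15.0
```

```bash
python3 -c "
from h import *
avg()"
```

```text
t9.85 [ 0.401  -0.2634  0.1141 -0.7441 -6.1285  4.9787] th-0.0184 tan 6.14 std [0.     0.     0.     0.3347 0.3828 0.5314]
```

Emit:
apply_moves(
  motion=[
    {"x": 0,"y": -0.35,"z": 0,"yaw": 0,"hand": -0.6},
    {"x": 0.01,"y": -0.73,"z": 0,"yaw": 0,"hand": -0.6},
    {"x": 0.04,"y": -1.17,"z": 0,"yaw": 0,"hand": -0.6},
    {"x": 0.1,"y": -1.6,"z": 0,"yaw": 0,"hand": -0.6},
    {"x": 0.18,"y": -2.04,"z": 0,"yaw": 0,"hand": -0.6},
    {"x": 0.27,"y": -2.46,"z": 0,"yaw": 0,"hand": -0.6},
    {"x": 0.39,"y": -2.89,"z": 0,"yaw": 0,"hand": -0.6},
    {"x": 0.48,"y": -3.16,"z": 0,"yaw": 0,"hand": -0.6},
    {"x": 0.48,"y": -3.16,"z": 0,"yaw": 0,"hand": -0.6},
    {"x": 0.48,"y": -3.16,"z": 0,"yaw": 0,"hand": -0.6},
  ],
)

```text
clock: 11.15
position: [0.4059, -0.2936, 0.114]
ee_rot: [3.067, 0.678, 0.0]
force: [-0.3, -1.0, 6.4]
width: 0.267
gripper_force: 15.0
```

```bash
python3 -c "
from h import *
st()"
```

```text
t11.15 [ 0.4059 -0.2936  0.114 ] r0.0879 th0.3316 F [-0.35 -1.05  6.44] tan(ccw+) 0.88 rad 0.67 w0.267 g15.0
```

Emit:
apply_moves(
  motion=[
    {"x": 0,"y": 0,"z": 0,"yaw": 0,"hand": -0.1},
    {"x": 0,"y": 0,"z": 0,"yaw": 0,"hand": -0.1},
    {"x": 0,"y": 0,"z": 0,"yaw": 0,"hand": -0.1},
    {"x": 0,"y": 0,"z": 3,"yaw": 0,"hand": -0.1},
    {"x": 0,"y": 0,"z": 7,"yaw": 0,"hand": -0.1},
    {"x": 0,"y": 0,"z": 11.3,"yaw": 0,"hand": -0.1},
    {"x": 0,"y": 0,"z": 11.3,"yaw": 0,"hand": -0.1},
    {"x": 0,"y": 0,"z": 11.3,"yaw": 0,"hand": -0.1},
  ],
)

```text
clock: 12.15
position: [0.4054, -0.2933, 0.2261]
ee_rot: [-3.067, -0.678, 0.001]
force: [0.1, 0.3, 0.6]
width: 0.452
gripper_force: 0.0
```

```bash
python3 - <<'E'
from h import *
st()
im=get_image("wrist");cv2.imwrite("pics/w3.png",im)
th=.332;u=np.array([np.cos(th),np.sin(th)])
for n,r,z in(("knob",-.088,.157),("btn",.038,.117),("ax",0,.1)):
    p=proj("wrist",np.r_[AX+u*r,z]);print(n,p.round(1),AX+u*r);cv2.drawMarker(im,tuple(int(round(c)) for c in p),(0,0,255),0,8)
print(recognise("mill_lock_top","wrist")[:1])
cv2.imwrite("pics/w3.png",cv2.resize(im[0:260,150:420],None,fx=2,fy=2))
E
```

```text
t12.15 [ 0.4054 -0.2933  0.2261] r0.0883 th0.3269 F [0.1  0.31 0.64] tan(ccw+) -0.27 rad -0.19 w0.452 g0.0
knob [279.9 221.9] [ 0.40580547 -0.29368223]
btn [296.6  54. ] [ 0.52492491 -0.25261449]
ax [290.2 105.7] [ 0.489 -0.265]
[{'rect': [282.0, 37.8, 305.2, 67.1], 'p': 0.65}]
```

View pics/w3.png

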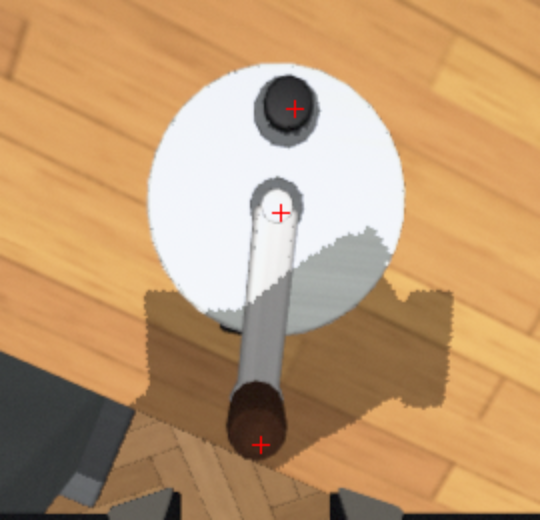

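The markers sit 2–3 px from the real button and knob, about 2 mm, which is within calibration. I'll move the shut fingers over the button.

Emit:
apply_moves(
  motion=[
    {"x": 4,"y": 1.4,"z": 0,"yaw": 0,"hand": -1},
    {"x": 8,"y": 2.8,"z": 0,"yaw": 0,"hand": -1},
    {"x": 11.9,"y": 4.15,"z": 0,"yaw": 0,"hand": -1},
    {"x": 11.9,"y": 4.15,"z": -4,"yaw": 0,"hand": -1},
    {"x": 11.9,"y": 4.15,"z": -8,"yaw": 0,"hand": -1},
    {"x": 11.9,"y": 4.15,"z": -10,"yaw": 0,"hand": -1},
    {"x": 11.9,"y": 4.15,"z": -10,"yaw": 0,"hand": -1},
    {"x": 11.9,"y": 4.15,"z": -10,"yaw": 0,"hand": -1},
  ],
)

```text
clock: 13.25
position: [0.525, -0.2521, 0.127]
ee_rot: [3.068, 0.678, 0.0]
force: [-0.0, -1.1, -0.2]
width: 0.003
gripper_force: 0.0
```

```bash
python3 - <<'E'
from h import *
st()
im=get_image("side");cv2.imwrite("pics/s4.png",cv2.resize(im[90:210,220:360],None,fx=4,fy=4))
E
```

```text
t13.25 [ 0.525  -0.2521  0.127 ] r0.0383 th-2.7988 F [-0.04 -1.08 -0.19] tan(ccw+) -1.00 rad -0.40 w0.003 g0.0
```

View pics/s4.png

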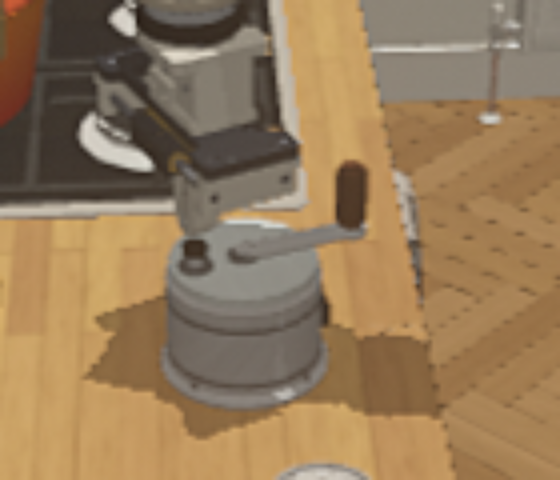

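The side view shows the fingertips at about (195,230), just above the button top at (195,245). I'll push down gradually.

Emit:
apply_moves(
  motion=[
    {"x": 0,"y": 0,"z": -0.6,"yaw": 0,"hand": -1},
    {"x": 0,"y": 0,"z": -1,"yaw": 0,"hand": -1},
    {"x": 0,"y": 0,"z": -1.2,"yaw": 0,"hand": -1},
    {"x": 0,"y": 0,"z": -1.3,"yaw": 0,"hand": -1},
    {"x": 0,"y": 0,"z": -1.4,"yaw": 0,"hand": -1},
    {"x": 0,"y": 0,"z": -1.5,"yaw": 0,"hand": -1},
    {"x": 0,"y": 0,"z": -1.5,"yaw": 0,"hand": -1},
  ],
)

```text
clock: 14.18
position: [0.5248, -0.2521, 0.1117]
ee_rot: [3.068, 0.678, 0.0]
force: [1.0, -0.9, 0.9]
width: 0.004
gripper_force: 0.5
```

Emit:
apply_moves(
  motion=[
    {"x": 0,"y": 0,"z": -0.15,"yaw": 0,"hand": -1},
    {"x": 0,"y": 0,"z": -0.3,"yaw": 0,"hand": -1},
    {"x": 0,"y": 0,"z": -0.4,"yaw": 0,"hand": -1},
    {"x": 0,"y": 0,"z": -0.48,"yaw": 0,"hand": -1},
    {"x": 0,"y": 0,"z": -0.48,"yaw": 0,"hand": -1},
  ],
)

```text
clock: 14.8
position: [0.5249, -0.2521, 0.1073]
ee_rot: [3.067, 0.678, 0.0]
force: [-1.0, 0.1, 5.1]
width: 0.008
gripper_force: 2.6
```

Emit:
apply_moves(
  motion=[
    {"x": 0,"y": 0,"z": -0.05,"yaw": 0,"hand": -1},
    {"x": 0,"y": 0,"z": -0.1,"yaw": 0,"hand": -1},
    {"x": 0,"y": 0,"z": -0.1,"yaw": 0,"hand": -1},
  ],
)

```text
clock: 15.18
position: [0.525, -0.2522, 0.1071]
ee_rot: [3.067, 0.678, 0.001]
force: [-3.7, 1.2, 13.6]
width: 0.006
gripper_force: 6.7
```

At the stop: z holds at 0.107 while the force rises. I'll lift off clear and check.

Emit:
apply_moves(
  motion=[
    {"x": 0,"y": 0,"z": 1,"yaw": 0,"hand": -1},
    {"x": 0,"y": 0,"z": 5,"yaw": 0,"hand": -1},
    {"x": 0,"y": 0,"z": 10,"yaw": 0,"hand": -1},
    {"x": 0,"y": 0,"z": 13,"yaw": 0,"hand": -1},
    {"x": -6,"y": 0,"z": 13,"yaw": 0,"hand": -1},
    {"x": -12,"y": 0,"z": 13,"yaw": 0,"hand": -1},
    {"x": -12,"y": 0,"z": 13,"yaw": 0,"hand": -1},
    {"x": -12,"y": 0,"z": 13,"yaw": 0,"hand": -1},
  ],
)

```text
clock: 16.18
position: [0.4052, -0.2521, 0.2364]
ee_rot: [3.067, 0.677, 0.001]
force: [0.1, 0.1, 0.1]
width: 0.005
gripper_force: 0.0
```

```bash
python3 - <<'E'
from h import *
st()
im=get_image("side");cv2.imwrite("pics/s5.png",cv2.resize(im[110:210,230:330],None,fx=5,fy=5))
E
```

```text
t16.18 [ 0.4052 -0.2521  0.2364] r0.0848 th-0.1524 F [0.06 0.09 0.09] tan(ccw+) -0.10 rad -0.05 w0.005 g0.0
```

View pics/s5.png

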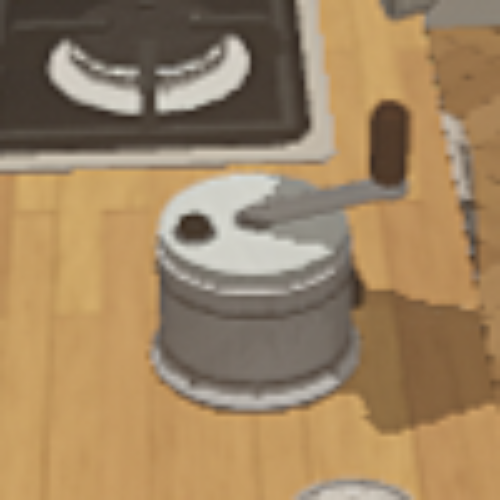

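The button at (193,227) is now down in its collar, the robot is clear, and nothing else has moved.

```bash
python3 -c "
from h import *
print(sign_off())"
```

```text
the job is handed in; nothing more can be done
None
```

The crank is locked: I rocked it gently to both ends (about 6 N each), set it in the middle and pushed the button fully down to its stop. I handed the job in at about 16 s with the robot clear; no verdict was returned.

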